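Put the clay roller up on its rest

TASK

Put the wooden roller up on the longer of the two notched wooden rests, with one handle lying in each V notch and the barrel centred between the two forks, so that it lies level and does not touch the table. Lower it into the notches gently, do not drop it, and let go of it.

Things in the scene. Friction and masses are not known exactly. Their poses are not given: they have to be found in the camera images.
- roller_mid (a point): Middle of the loose wooden clay roller (0.26 kg) lying on the table: centre of the barrel, on its axis, 22 mm above the table at the start. y runs along the roller, x across, z up. Barrel 41 mm across, 180 mm long; then at each end a handle 20 mm across and 44 mm long (268 mm overall). A worn flat underneath keeps it from rolling. Grasp across the middle of the barrel.
- long_rest: Longer wooden rest, fixed: base board 90x260x14 mm, two upright forks 14 mm thick, 70 mm wide, centred 113 mm either side of its middle along y. Each has a 90-degree V notch: bottom 68 mm, 59 mm wide mouth 98 mm above the table. Origin: centre of the underside, at table height; x across, y from fork to fork, z up. The seated roller's middle is 83 mm above the origin.
- short_rest: Shorter wooden rest, fixed, not used: same wood, forks, notches and height, but the base board is only 90x134x14 mm and the forks are centred 50 mm either side of its middle. Origin and axes as for the long rest.

How it is judged:
At the end, for the whole second after the job is handed in: The roller lies at rest in both notches of the longer rest, released: its middle within 12 mm across and 18 mm along of the middle of the rest and 72 to 95 mm above the table, level within 4 degrees, along the rest within 7 degrees, its weight carried by the rest (x of roller_mid in the frame of long_rest between -0.012 and 0.012 m and y of roller_mid in the frame of long_rest between -0.018 and 0.018 m and z of roller_mid in the frame of long_rest between 0.072 and 0.095 m and angle between the y axis of roller_mid and the y axis of long_rest, either way round below 0.12 rad and angle between roller_mid's own y axis and vertical between 1.5 and 1.642 rad and contact force between roller and long_rest above 0.8 N and linear speed of roller below 0.02 m/s and angular speed of roller below 0.2 rad/s); the robot touches nothing.
It fails at once if the roller is dropped: it moves faster than 0.6 m/s without being touched by the fingers (a free fall of about 18 mm) (linear speed of roller above 0.6 m/s and contact force between the fingers and roller below 0.05 N).
It also fails if it takes over 38 s, if anything falls off the work surface, if the arm or the gripper's body presses on something with over 40 N, if the wrist force passes 120 N, or if a joint passes its speed limit or range.

ROBOT

A 7-joint arm with a two-finger parallel gripper is mounted at the origin on the work surface; the furniture and walls round the work are solid. World frame = base frame: x ahead of the robot, y to its left, z up, the work surface at z = 0. Lengths are in m, angles in rad, forces in N, time in s.
With the tool pointing down it reaches from about 0.425 to 0.925 m from the base axis. Payload 6.8 kg.
Tool frame: the origin (TCP) lies at the very end of the fingers, on their centre line; the grasp point (between the pads) lies 19 mm behind it; z points along the fingers, y is the direction in which the jaws open and shut (so a half turn about z gives the same grasp; the last joint's range is limited). The gripper opens to 85 mm and grips with 20 to 120 N. Pads are 22 mm wide; open, the fingers measure 114 mm over their backs; the gripper's body (76 mm by 85 mm) begins 54 mm behind the grasp point. The pads swing forward as they close: fully open they stand 13 mm farther back than shut.
Start: joints at [-1.303, 0.477, 0.022, 1.555, -0.011, 1.109, -0.083], TCP at [0.248, 0.628, 0.231] pointing down, gripper open.
Joint ranges: [-2.96, 2.96], [-0.34, 2.1], [-1.41, 1.46], [0.24, 2.44], [-1.37, 4.51], [0.17, 1.92], [-2.96, 2.96]. Speed limits (rad/s): [2.39, 2.39, 3.14, 3.14, 3.14, 3.14, 3.14].

INTERFACE

Orientations are given as a unit quaternion [x, y, z, w].
In Python, from plant import * gives the robot as it stands. Calls block until the motion is done:
- movep(position, orientation): joint-space move of the TCP to a pose.
- move_linear(position, rot=None, speed=0.15, max_force=None): straight line of the TCP; rot=None keeps the orientation; speed is the mean speed in m/s. With max_force (N) it stops when the force on the tool has changed by that much, and returns True; else False.
- set_joints(angles): joint-space move.
- command_gripper(opening, squeeze=None): finger opening in m; squeeze is the grip in N (None keeps the last); returns when the fingers have stopped.
- dwell(seconds).
- solve_ik(position, orientation): joint angles nearest the present ones, or None.
- observe(): the state.
- read_camera(name): name is "scene" or "top"; returns the picture (384x512x3 uint8, red, green, blue); there is no depth.
- get_calibration(name): a dict with "intrinsics" (3x3 intrinsics, pixels), "dist_coeffs" ([k1, k2, p1, p2, k3] as OpenCV has them; the pictures are not rectified), "xyz" and "attitude" of the camera in the world. Camera axes: x right, y down, z forward; pixel columns grow to the right and rows downward; lengths in m; the calibration is good to about 2 mm. A picture is of the moment at which its call begins. get_calibration takes no time and is no camera call.
A pose or a line that the arm cannot do raises MotionError and nothing moves.
- job_done(): hands the job in, once; it reports no verdict.
The state is a dict: "t": time; "joint_positions": joint angles; "dq": joint speeds; "joint_efforts": joint torques, N m; "tcp_pos": TCP position; "orientation": TCP orientation; "force": force on the tool from outside, world axes, zero at the start; "torque": the same for the moment, N m; "gripper_width": finger opening in m.
Only numpy, scipy, OpenCV 4.12 (cv2) and the standard library are available. Lean on these libraries where they do the work, as an engineer would, in place of code of your own. Each camera call takes 0.05 s, during which the arm holds its last target.

## Working session

There is one attempt and no reset: what is moved stays moved. The work goes in short steps, each a Python script; the robot and the scene stay as the last script left them, time stands still between calls to the robot, and variables do not carry over. Pictures are saved under pics/ and viewed, and the job is handed in when it is done.

```bash
mkdir -p pics; ls
python3 - <<'E'
from plant import *
import cv2
for n in ("scene","top"):
    im=read_camera(n); cv2.imwrite(f"pics/{n}0.png",im[:,:,::-1]); print(n,get_calibration(n))
o=observe(); print(o["t"],o["tcp_pos"],o["orientation"])
E
```

```text
pics
scene {'intrinsics': array([[416.22794853,   0.        , 257.37164218],
       [  0.        , 416.22794853, 184.54664956],
       [  0.        ,   0.        ,   1.        ]]), 'dist_coeffs': array([-0.07399524,  0.        ,  0.        ,  0.        ,  0.        ]), 'xyz': array([-0.12329262, -0.60969316,  0.55818531]), 'attitude': array([ 0.79506166, -0.35658114,  0.21156263, -0.44268284])}
top {'intrinsics': array([[415.91522099,   0.        , 258.03005065],
       [  0.        , 415.91522099, 185.32286594],
       [  0.        ,   0.        ,   1.        ]]), 'dist_coeffs': array([-0.11423274,  0.        ,  0.        ,  0.        ,  0.        ]), 'xyz': array([ 0.3591547 , -0.08386455,  1.22916858]), 'attitude': array([ 0.71281413, -0.69723565,  0.055162  , -0.05211162])}
0.1 [0.24753451 0.62739722 0.23045507] [ 1.86785414e-01  9.82400401e-01 -8.08220074e-04 -9.39544754e-05]
```

View pics/scene0.png

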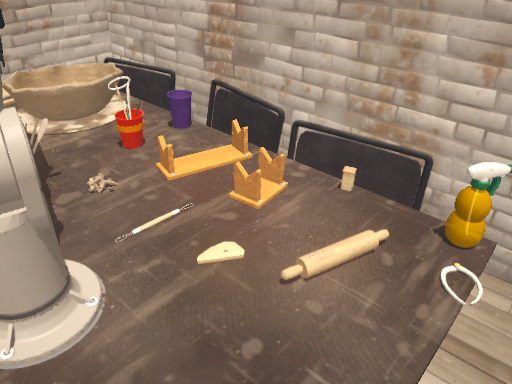

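View pics/top0.png

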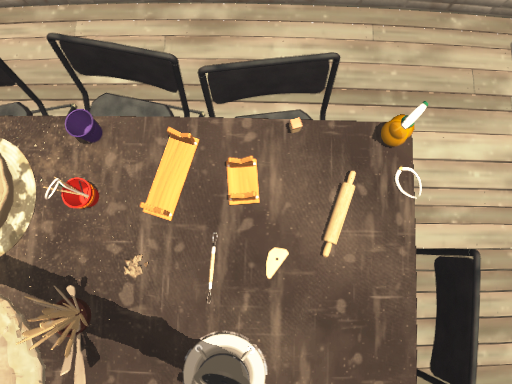

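The scene view shows the roller at about (335,255), the long rest at (205,158) and the short one at (258,185). In the top view they are at (339,213), (171,175) and (243,181). Next I'll zoom in and make the masks.

```bash
cat > h.py <<'E'
import numpy as np, cv2
from scipy.spatial.transform import Rotation as R
from plant import get_calibration
class Cam:
    def __init__(s,n):
        c=get_calibration(n); s.K=c["intrinsics"]; s.d=c["dist_coeffs"]; s.p=np.array(c["xyz"]); s.R=R.from_quat(c["attitude"]).as_matrix()
    def rays(s,uv):
        u=cv2.undistortPoints(np.array(uv,float).reshape(-1,1,2),s.K,s.d).reshape(-1,2)
        return np.c_[u,np.ones(len(u))]@s.R.T
    def plane(s,uv,z):
        r=s.rays(uv); return s.p+r*((z-s.p[2])/r[:,2])[:,None]
    def proj(s,P):
        rv,_=cv2.Rodrigues(s.R.T); return cv2.projectPoints(np.array(P,float).reshape(-1,1,3),rv,-s.R.T@s.p,s.K,s.d)[0].reshape(-1,2)
def tri(c1,a,c2,b):
    r1=c1.rays([a])[0];r2=c2.rays([b])[0]
    s=np.linalg.lstsq(np.c_[r1,-r2],c2.p-c1.p,rcond=None)[0]
    A=c1.p+s[0]*r1;B=c2.p+s[1]*r2
    return (A+B)/2,np.linalg.norm(A-B)
E
python3 - <<'E'
from h import *
s=cv2.imread("pics/scene0.png");t=cv2.imread("pics/top0.png")
def crop(im,x,y,w,h,k,n): cv2.imwrite(n,cv2.resize(im[y:y+h,x:x+w],None,fx=k,fy=k,interpolation=cv2.INTER_CUBIC))
crop(s,150,110,100,75,8,"pics/c_s_rest.png")
crop(t,130,120,80,110,5,"pics/c_t_rest.png")
crop(s,270,215,130,75,6,"pics/c_s_rol.png")
for n,im in(("s",s),("t",t)):
    hsv=cv2.cvtColor(im,cv2.COLOR_BGR2HSV)
    for (x,y) in ({"s":[(210,160),(335,255)],"t":[(172,178),(339,213)]}[n]): print(n,x,y,hsv[y,x])
    m=cv2.inRange(hsv,(8,40,130),(30,255,255))
    k,l,st,ce=cv2.connectedComponentsWithStats(m)
    for i in range(1,k):
        if st[i,4]>150: print(n,st[i],ce[i].round(1),cv2.mean(hsv,(l==i).astype(np.uint8))[:3])
E
```

```text
s 210 160 [ 20 160 255]
s 335 255 [ 20  91 255]
s [    0     0   512   384 96406] [279.9 128.2] (15.186617015538452, 72.28354044354086, 169.2899612057341)
s [331 166  26  25 320] [347.2 178.2] (16.21875, 102.62812500000001, 203.378125)
s [ 94 181  72  35 218] [132.6 196.3] (12.477064220183486, 82.08715596330276, 135.11467889908258)
s [ 56 192  25  12 167] [ 67.3 197.2] (13.095808383233534, 78.82634730538922, 136.50898203592814)
s [135 204  53  30 242] [158.  219.5] (19.082644628099175, 80.32644628099173, 215.45041322314052)
s [ 178  241   74   50 1108] [219. 259.] (20.09025270758123, 82.11101083032491, 204.5424187725632)
s [   0  252  126  116 5484] [ 56.3 318.4] (15.76075857038658, 50.69711889132021, 206.91593727206418)
s [  85  279  103   73 1205] [134.1 316.1] (13.360995850622407, 79.51950207468879, 137.60165975103735)
s [427 297  25  35 378] [439.5 314.5] (13.550264550264549, 79.7037037037037, 136.25661375661375)
s [243 339  18  19 171] [251.  346.5] (13.017543859649122, 79.32748538011695, 134.05263157894737)
t 172 178 [ 23 150 255]
t 339 213 [ 25  89 254]
t [    0     3   512   
[... 3078 characters left out ...]
249466950958)
t [ 53 329  23  55 371] [ 65.8 359.5] (15.89757412398922, 99.81132075471699, 181.2210242587601)
t [184 331  69  53 904] [211.5 358.2] (17.069690265486724, 63.067477876106196, 177.68030973451326)
t [216 330  52  54 229] [249.  347.4] (16.183406113537117, 65.2882096069869, 191.14410480349343)
t [ 74 335  12  49 374] [ 79.  365.4] (16.697860962566843, 89.21122994652406, 216.8475935828877)
t [ 476  343   36   41 1370] [494.2 363.5] (18.596350364963502, 81.11532846715328, 178.20291970802919)
t [416 346  23  33 373] [424.3 358.5] (18.420911528150135, 81.76943699731903, 176.3378016085791)
t [296 350  13  34 192] [303.5 369.7] (13.864583333333332, 91.13541666666666, 134.50520833333331)
```

View pics/c_s_rest.png

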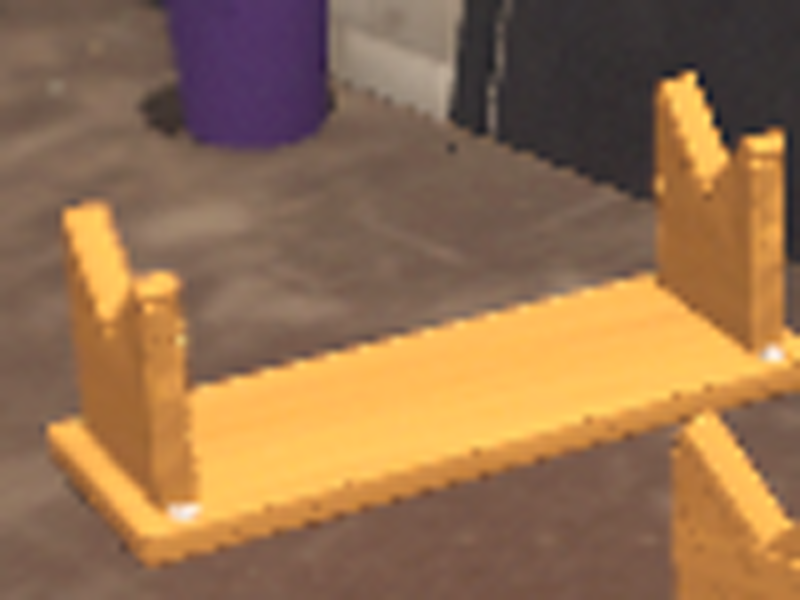

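View pics/c_t_rest.png

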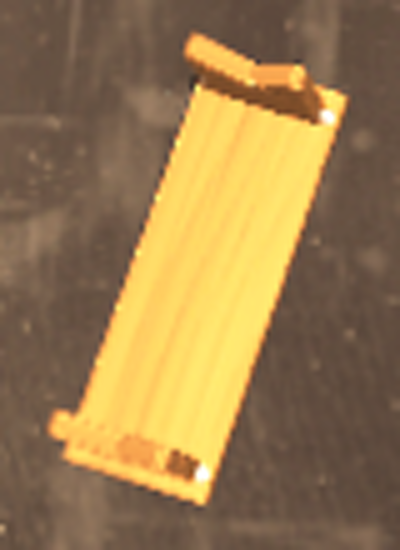

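View pics/c_s_rol.png

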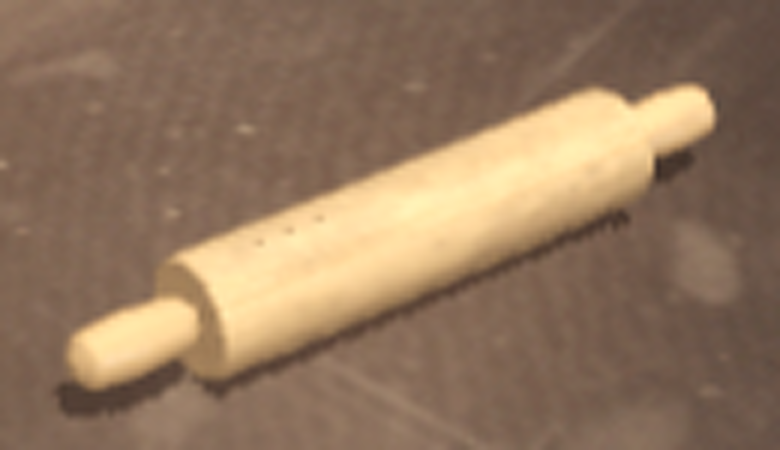

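The close-ups show the corners. In the scene view the left fork is the lower fork in the top view. Now I'll measure with masks and edge fits, and triangulate the roller ends and the board and fork corners from both views.

```bash
cat > m.py <<'E'
from h import *
S=Cam("scene");T=Cam("top")
s=cv2.imread("pics/scene0.png");t=cv2.imread("pics/top0.png")
def comp(im,lo,hi,pt):
    m=cv2.inRange(cv2.cvtColor(im,cv2.COLOR_BGR2HSV),lo,hi)
    k,l,st,ce=cv2.connectedComponentsWithStats(m,connectivity=4)
    c=(l==l[pt[1],pt[0]]).astype(np.uint8); return c
def hull(c): return cv2.findContours(c,cv2.RETR_EXTERNAL,cv2.CHAIN_APPROX_NONE)[0][0][:,0]
out={}
# roller
for n,im,pt in(("s",s,(335,255)),("t",t,(339,213))):
    c=comp(im,(12,55,165),(32,160,255),pt); P=hull(c).astype(float); print(n,c.sum(),P.min(0),P.max(0))
    mu=P.mean(0); v=np.linalg.svd(P-mu,full_matrices=False)[2][0]
    a=(P-mu)@v; nrm=np.array([-v[1],v[0]]); b=(P-mu)@nrm
    e=[]
    for lo in(True,False):
        ext=a.min() if lo else a.max()
        sel=np.abs(a-ext)<8; bm=(b[sel].min()+b[sel].max())/2
        e.append(mu+v*(ext+(-.5 if lo else .5))+nrm*bm)
    e=sorted(e,key=lambda q:-q[1]); out[n]=e; print(n,np.round(e,1))
ends=[tri(S,out["s"][i],T,out["t"][i]) for i in(0,1)]
for E in ends: print("end",E[0].round(4),E[1].round(4))
E2=T.plane(out["t"],.022); print("top plane .022",E2.round(4),"mid",E2.mean(0).round(4),"len",np.linalg.norm(E2[0]-E2[1]))
E2=S.plane(out["s"],.022); print("scene plane .022",E2.round(4),"mid",E2.mean(0).round(4))
# rest, hand-read corners from crops
cs=lambda x,y,ox,oy,k:((x+.5)/k-.5+ox,(y+.5)/k-.5+oy)
names={"boardBL":((50,432),(65,458)),"boardBR_top":((148,540),(207,503)),
 "near fork left tip":((86,206),(62,420)),"far fork left tip":((678,76),(190,45)),"far fork right tip":((765,135),(303,75))}
for k,(a,b) in names.items():
    p,g=tri(S,cs(*a,150,110,8),T,cs(*b,130,120,5)); print(k,p.round(4),g.round(4))
z=T.plane([cs(65,458,130,120,5),cs(207,503,130,120,5),cs(347,95,130,120,5)],.014);print(z.round(4),np.linalg.norm(z[0]-z[1]),np.linalg.norm(z[2]-z[1]))
E
python3 m.py
```

```text
s 1917 [281. 229.] [388. 278.]
s [[281.1 275.5]
 [388.2 231.2]]
t 1012 [323. 171.] [355. 256.]
t [[324.7 256.8]
 [353.4 170.3]]
end [ 0.3388 -0.2823  0.0226] 0.0036
end [ 0.5952 -0.3692  0.0233] 0.0007
top plane .022 [[ 0.34   -0.2838  0.022 ]
 [ 0.5956 -0.3698  0.022 ]] mid [ 0.4678 -0.3268  0.022 ] len 0.26968550034516964
scene plane .022 [[ 0.338  -0.2807  0.022 ]
 [ 0.5966 -0.3684  0.022 ]] mid [ 0.4673 -0.3246  0.022 ]
boardBL [0.4602 0.2533 0.0095] 0.0011
boardBR_top [0.4352 0.167  0.0114] 0.0024
near fork left tip [0.4727 0.2331 0.0968] 0.0042
far fork left tip [0.6896 0.1731 0.0951] 0.0002
far fork right tip [0.6706 0.1093 0.097 ] 0.0058
[[0.4603 0.2517 0.014 ]
 [0.436  0.1657 0.014 ]
 [0.6837 0.094  0.014 ]] 0.08933905386174343 0.25786923953390706
```

Both views agree. The roller's middle is at about (0.4675, -0.326, 0.0225) with yaw -18.6°. The rest's centre is (0.572, 0.173) with yaw -16.0°, and its fork tips sit at about 0.096 m. I'll lift clear of the cup first, then go to the roller.

```bash
cat >> h.py <<'E'
def down(yaw): # tool z down, tool x along yaw
    x=np.array([np.cos(yaw),np.sin(yaw),0]);z=np.array([0,0,-1.]);return R.from_matrix(np.c_[x,np.cross(z,x),z]).as_quat()
E
python3 - <<'E'
from plant import *
from h import *
ya=np.radians(-18.6)
for y in(ya,ya+np.pi): 
    for P in([.4675,-.326,.006],[.4675,-.326,.3],[.572,.173,.3],[.572,.173,.06]): q=solve_ik(P,down(y)); print(None if q is None else np.round(q,2))
E
```

```text
[-0.21  0.95  1.05  2.   -1.11  0.91 -0.44]
[-0.31  0.39  1.07  1.78 -0.36  1.2  -1.02]
[-0.99  0.36  0.79  1.7  -0.27  1.19 -2.03]
[-0.88  0.66  0.66  1.91 -0.58  0.77 -1.78]
[ 0.17  0.66  0.43  1.98 -0.47  0.6   2.17]
[ 0.48  0.25  0.02  1.73 -0.01  1.17  1.75]
[-0.62  0.3   0.28  1.68 -0.09  1.18  0.93]
[-0.55  0.57  0.2   1.89 -0.16  0.7   0.99]
```

Run:
```python
from plant import *
from h import *
qd=down(np.radians(-18.6)+np.pi)
print(solve_ik([.4675,-.326,.12],qd) is not None)
p=observe()["tcp_pos"]
move_linear([p[0],p[1],.36],speed=.2)
movep([.4675,-.326,.25],qd)
move_linear([.4675,-.326,.10],speed=.2)
o=observe();print(o["t"],o["tcp_pos"],o["gripper_width"])
for n in("scene","top"): cv2.imwrite(f"pics/{n}1.png",read_camera(n)[:,:,::-1])
```

```text
True
5.225 [ 0.46831446 -0.32640685  0.1009991 ] 0.0856050735626944
```

View pics/scene1.png

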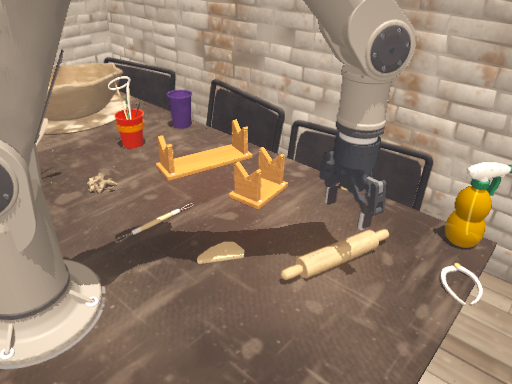

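The fingers, with tips at about (330,203) and (365,225), stand astride the barrel and are open across it. I'll go down and grasp.

Run:
```python
from plant import *
from h import *
print(Cam("scene").proj([[.468,-.326,.1]]))
hit=move_linear([.4675,-.326,.006],speed=.1,max_force=8)
o=observe();print(hit,o["t"],o["tcp_pos"],o["force"])
if not hit:
    command_gripper(.03,40)
    o=observe();print(o["t"],o["tcp_pos"],o["force"],o["gripper_width"])
    move_linear([.4675,-.326,.10],speed=.1)
    o=observe();print(o["t"],o["tcp_pos"],o["force"],o["gripper_width"])
for n in("scene","top"): cv2.imwrite(f"pics/{n}2.png",read_camera(n)[:,:,::-1])
```

```text
[[344.81533381 220.04398518]]
False 6.4167 [ 0.46794604 -0.32628264  0.0065636 ] [-1.20521132  0.36992525  0.00324838]
6.9 [ 0.4678503  -0.32591781  0.00662316] [-1.15908464  1.33538253  5.07629083] 0.03985808225182443
7.9917 [ 0.46701987 -0.3256942   0.09933216] [ 0.36714273 -0.65489053 -2.40091253] 0.03968851829956408
```

View pics/scene2.png

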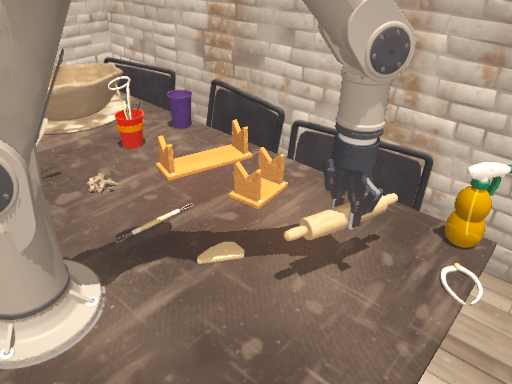

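View pics/top2.png

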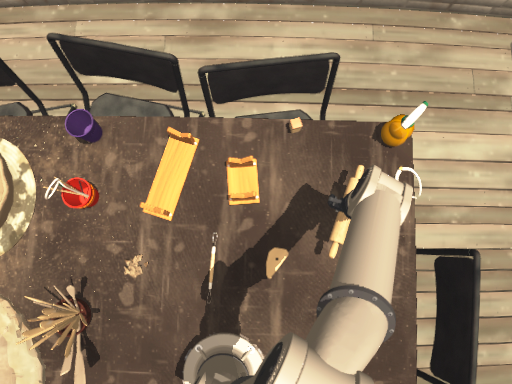

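The roller is held with a jaw gap of 39.7 mm and 2.4 N of weight. The scene view shows its ends at (286,235) and (396,199). I'll carry it to above the rest and check its pose there in both views.

Run:
```python
from plant import *
from h import *
qd=down(np.radians(-16.0)+np.pi)
move_linear([.4675,-.326,.24],speed=.2)
movep([.572,.173,.24],qd)
move_linear([.572,.173,.15],speed=.12)
o=observe();print(o["t"],o["tcp_pos"],o["force"],o["gripper_width"])
for n in("scene","top"): 
    im=read_camera(n)[:,:,::-1]; cv2.imwrite(f"pics/{n}3.png",im)
    c=im[90:190,140:270] if n=="scene" else im[100:240,120:240]
    cv2.imwrite(f"pics/{n}3c.png",cv2.resize(c,None,fx=6 if n=="scene" else 4,fy=6 if n=="scene" else 4,interpolation=cv2.INTER_CUBIC))
```

```text
11.6917 [0.57261016 0.17319219 0.15075769] [ 0.07056547 -0.70502441 -2.42263241] 0.03968508157550523
```

View pics/scene3c.png

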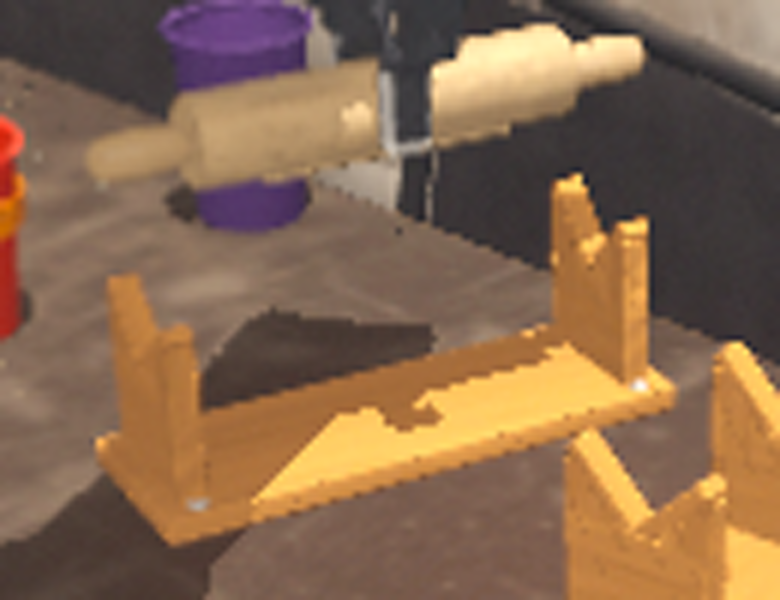

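View pics/top3c.png

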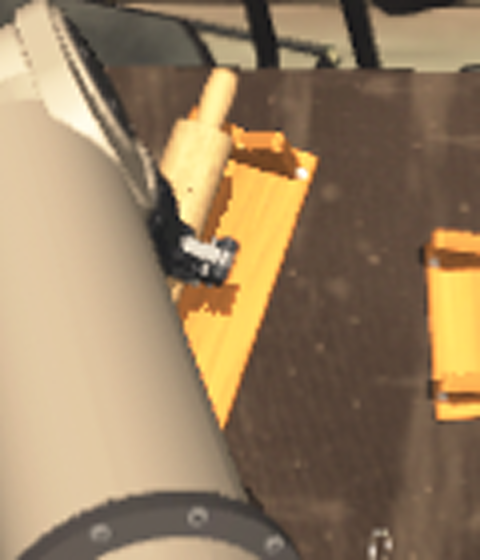

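In the hover crops the ends read about (90,160) and (642,55) in the scene crop, and (225,72) in the top crop. I'll compare these with the expected projections and triangulate the far end.

Run:
```python
from h import *
S=Cam("scene");T=Cam("top")
f=lambda x,y,ox,oy,k:((x+.5)/k-.5+ox,(y+.5)/k-.5+oy)
sl=f(88,163,140,90,6);sr=f(643,55,140,90,6);tr=f(225,70,120,100,4)
p,g=tri(S,sr,T,tr);print("far end",p.round(4),g)
u=np.array([np.cos(np.radians(-16)),np.sin(np.radians(-16)),0]);c=np.array([.5726,.173,.1668])
print("expected",(c+.134*u).round(4)); 
print(S.proj([c-.134*u,c+.134*u]),T.proj([c+.134*u]),"meas",sl,sr,tr)
# scene rays met with vertical plane through expected axis
n=np.array([-u[1],u[0],0])
for q in(sl,sr):
    r=S.rays([q])[0];X=S.p+r*(n@(c-S.p))/(n@r);print(X.round(4),(X-c)@u)
```

```text
far end [0.7025 0.1373 0.1621] 0.0003517386267738657
expected [0.7014 0.1361 0.1668]
[[154.90992409 115.74869755]
 [246.76361457  97.34452483]] [[176.02853762 116.93299855]] meas (154.25, 116.75) (246.75, 98.75) (175.875, 117.125)
[0.4419 0.2105 0.1646] -0.13596606379743312
[0.7014 0.1361 0.1627] 0.1339948657326888
```

It agrees to within 1–3 mm and is level. The axis is about 13 mm above the TCP, so I expect it to seat at TCP z of about 0.067–0.070. I'll lower it with a force guard.

Run:
```python
from plant import *
from h import *
h1=move_linear([.572,.173,.085],speed=.08,max_force=6)
o=observe();print(h1,o["t"],o["tcp_pos"],o["force"])
h=move_linear([.572,.173,.060],speed=.015,max_force=3)
o=observe();print(h,o["t"],o["tcp_pos"],o["force"],o["torque"])
for n in("scene",): 
    im=read_camera(n)[:,:,::-1]
    cv2.imwrite(f"pics/{n}4c.png",cv2.resize(im[90:190,140:270],None,fx=6,fy=6,interpolation=cv2.INTER_CUBIC))
```

```text
False 12.75 [0.57242162 0.17322276 0.08541527] [ 0.80584326  0.23339957 -2.93686265]
True 13.7833 [0.57208315 0.17344691 0.06918159] [0.65260939 1.6245438  1.35076812] [ 0.29834164 -0.23387063 -0.03200871]
```

View pics/scene4c.png

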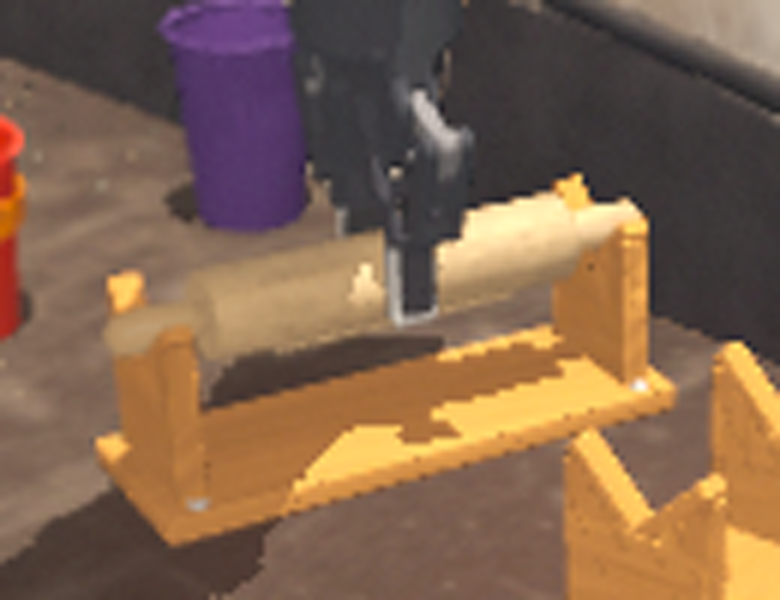

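Contact came at TCP z 0.069, the expected seat height. Both handles lie in their notches and the rest carries the load. I'll release and retreat straight up.

Run:
```python
from plant import *
from h import *
command_gripper(.05); dwell(.3)
command_gripper(.08)
o=observe();print(o["t"],o["tcp_pos"],o["force"],o["gripper_width"])
move_linear([.572,.173,.25],speed=.12)
p=observe()["tcp_pos"]
movep([.55,-.2,.35],down(np.radians(-16)+np.pi))
dwell(.3)
o=observe();print(o["t"],o["force"])
for n in("scene","top"): 
    im=read_camera(n)[:,:,::-1]; cv2.imwrite(f"pics/{n}5.png",im)
    k=6 if n=="scene" else 5
    c=im[90:190,140:270] if n=="scene" else im[110:230,120:220]
    cv2.imwrite(f"pics/{n}5c.png",cv2.resize(c,None,fx=k,fy=k,interpolation=cv2.INTER_CUBIC))
```

```text
14.8083 [0.57095447 0.17261729 0.06848165] [-0.16392334 -0.17619684 -0.61227031] 0.08019675705296736
18.2167 [ 0.73156238 -0.5732719  -0.85258974]
```

View pics/scene5c.png

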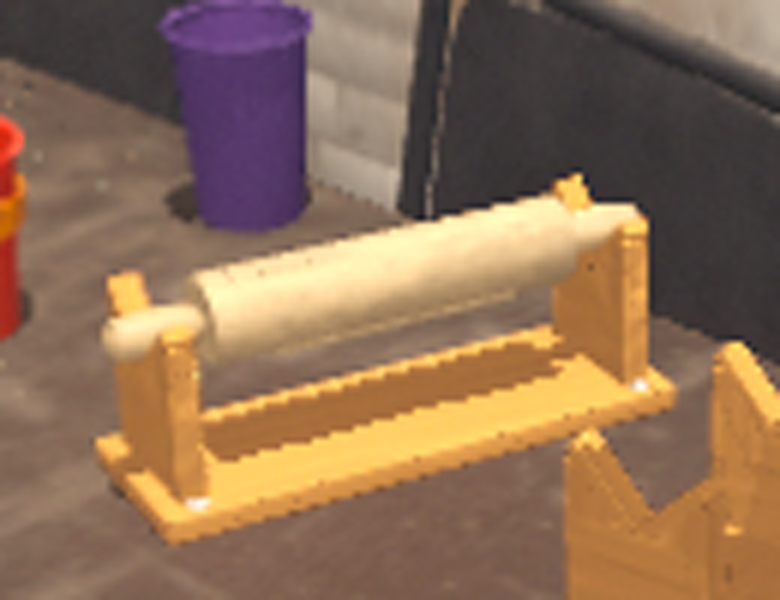

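View pics/top5c.png

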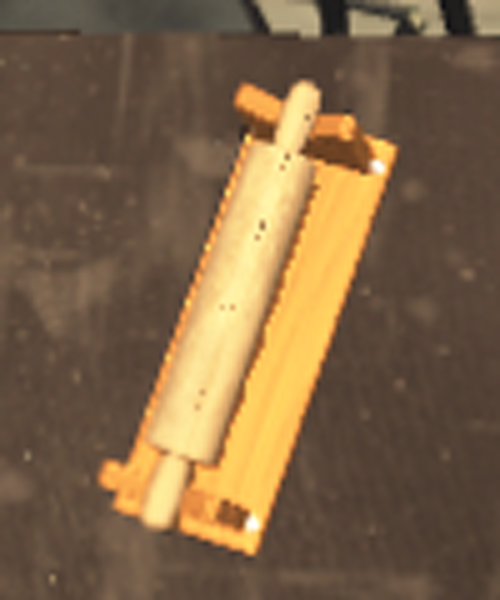

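The roller sits in both notches. In the scene crop its ends are at (103,340) and (640,213); in the top crop, at (157,530) and (308,81). I'll check the numbers before handing in.

Run:
```python
from h import *
S=Cam("scene");T=Cam("top")
f=lambda x,y,ox,oy,k:((x+.5)/k-.5+ox,(y+.5)/k-.5+oy)
a=tri(S,f(103,340,140,90,6),T,f(157,529,120,110,5));b=tri(S,f(641,215,140,90,6),T,f(309,82,120,110,5))
print(a,b); A,B=a[0],b[0]; m=(A+B)/2; d=B-A
u=np.array([np.cos(np.radians(-16)),np.sin(np.radians(-16)),0]);n=np.array([-u[1],u[0],0]);c=np.array([.572,.173,0])
print("mid",m,"len",np.linalg.norm(d),"along",(m-c)@u,"across",(m-c)@n,"tilt deg",np.degrees(np.arcsin(d[2]/np.linalg.norm(d))),"yaw",np.degrees(np.arctan2(d[1],d[0])))
```

```text
(array([0.44164866, 0.20952018, 0.08365501]), np.float64(0.004470903321824892)) (array([0.70169149, 0.13656204, 0.08222457]), np.float64(0.0002756246300265861))
mid [0.57167008 0.17304111 0.08293979] len 0.27008741102560735 along -0.00032847280691578295 across -5.1420575664319814e-05 tilt deg -0.30345262494704717 yaw -15.672101082095669
```

```bash
python3 -c "
from plant import *
job_done()
print(observe()['t'])"
```

```text
the job is handed in; nothing more can be done
the job is handed in; nothing more can be done
```

The roller is up on the longer rest with a handle in each V notch, let go of, and the job is handed in; no verdict is reported. I gripped it across the middle of the barrel and lowered it at 15 mm/s until the notches took its weight. I then opened the jaws and moved the arm clear.

Last checks, triangulated from both cameras after letting go:

| Check | Measured | Allowed |
|---|---|---|
| Middle, along the rest | -0.3 mm | ±18 mm |
| Middle, across the rest | about 0 mm | ±12 mm |
| Middle, height above table | 82.9 mm | 72–95 mm |
| Tilt from level | 0.3° | 4° |
| Angle to the rest | 0.3° | 7° |

- **Time:** the clock stood at about 18.3 s of the 38 s before I handed it in.
- **Small disagreements:** the two views missed each other by up to 4.5 mm at the roller's near end and by up to 6 mm at one fork tip. The roller also hung 3 mm lower in the grip than I had worked out. None of this affected the placing.
- **Not measured:** I could not measure the load on the rest after release. I inferred it from the contact force while lowering and from the last pictures.

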